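# Zero a coffee grinder's burrs

## Robot

A 6-joint arm with a two-finger parallel gripper is mounted at the origin on the work surface. World frame = base frame: x ahead of the robot, y to its left, z up, the work surface at z = 0. Lengths are in m, angles in rad, forces in N, time in s.
With the tool pointing down it reaches from about 0.275 to 0.85 m from the base axis. Payload 5.2 kg.
Tool frame: the origin (TCP) lies between the finger pads, 19 mm behind the fingertips; this is the grasp point; z points along the fingers, y is the line along which they close (so a half turn about z gives the same grasp; the last joint's range is limited). The gripper opens to 85 mm and grips with 20 to 120 N. Pads are 22 mm wide; open, the fingers measure 114 mm over their backs; the gripper's body (76 mm by 85 mm) begins 54 mm behind the grasp point. The pads swing forward as they close: fully open they stand 13 mm farther back than shut.
Start: joints at [1.021, 0.259, 1.535, -0, 1.348, -0.203], TCP at [0.187, 0.517, 0.25] pointing down, gripper open.
Joint ranges: [-3.14, 3.14], [-0.91, 2.08], [0.19, 2.58], [-1.22, 4.36], [0.22, 2.71], [-3.12, 3.12]. Speed limits (rad/s): [2.57, 2.57, 3.14, 3.14, 3.14, 3.14].

## Interface

Orientations are given as [roll, pitch, yaw] about the fixed x, y, z axes, in that order (R = Rz(yaw) Ry(pitch) Rx(roll)).
In Python, from bench import r, imaging gives the robot as it stands (r), with the cameras (imaging).
- The arm moves only by the shell command python3 inch.py [FORCE], which reads ROWS from standard input. ROWS is a JSON object with one list for each field, all of the same length, 1 to 8, a row being the entries at one place: x, y, z (the shift in m), yaw (a turn about the tool's z in rad), aperture (the finger opening in m); each row is the pose to reach, as a shift and turn from the pose commanded when the command began, along the tool's axes at that moment; what a row does not reach only later rows make up. A row lasts 1/8 s, in which the tool goes at most 0.0625 m and 0.188 rad, less where a joint would pass 70% of its speed; a pose out of reach is approached as far as the arm can. The fingers move at their own pace and stop on an object; FORCE is the grip in N (left out, the last holds). Time passes only in rows, so rows that do not move let the fingers close. It prints the time, the measured TCP pose, the force, the opening and the grip force at its end. Input that does not fit is refused with a message, and nothing moves.
- r.get_state(): the state, without advancing time (a new reading comes with each control period).
- imaging.capture(name): name is "side" or "top" or "wrist"; returns the picture (400x640x3 uint8, blue, green, red); there is no depth.
- imaging.camera_model(name): a dict with "K" (3x3 intrinsics, pixels), "view" (4x4, takes a point from world to camera coordinates). Camera axes: x right, y up, looking along -z (the intrinsics and any distortion apply to the point x, -y, -z); pixel columns grow to the right and rows downward; lengths in m; the calibration is good to about 2 mm. A picture is of the moment at which its call begins: read the wrist's pose just before it. camera_model takes no time and is no camera call; for the wrist camera it gives the pose at the moment of the call.
- r.hand_in(): hands the job in; it is judged then, once.
The state is a dict: "time": time; "joints": joint angles; "qvel": joint speeds; "effort": joint torques, N m; "tool_pos": TCP position; "orientation": TCP orientation; "wrist_force": force on the tool from outside, world axes, zero at the start; "torque": the same for the moment, N m; "gripper_width": finger opening in m; "grasp_force": force on a finger pad.
Only numpy, scipy, OpenCV 4.12 (cv2) and the standard library are available. Lean on these libraries where they do the work, as an engineer would, in place of code of your own. Each camera call takes 0.05 s, during which the arm holds its last target. There are 200 camera calls.

## Task

Set the burr gap of the coffee grinder: first unlock it by pressing its three keys fully down, one at a time, each let up before the next: the round key, then the square key, then the bar key. Then turn the winged thumbscrew on top clockwise until it seats, back it off a quarter turn anticlockwise, and finish there still gripping the thumbscrew between the fingers, without letting go. Leave everything else on the counter where it is.

Things in the scene. Friction and masses are not known exactly. Their poses are not given: they have to be found in the camera images.
- grinder: Grey electric coffee grinder without its hopper, fixed to the counter: 170 mm (its x) by 280 mm (its y), flat deck 110 mm above the counter. Origin: centre of its underside; z up. The three keys stand in a row along its x at y = -85 mm on the deck; the burr collar with the thumbscrew is at x = 0, y = +70 mm.
- thumbscrew_grip (a point): Point on the vertical axis of the steel thumbscrew at its grip height, 165 mm above the counter. The screw is an upright wing 46 mm long, 12 mm thick, from 143 up to 177 mm above the counter, over a 40 mm disc on the black collar (top at 135 mm). The point turns with the screw: x along the wing, towards its end with a small pointer nose, y across the thickness, z up.
- thumbscrew (a joint): Angle of the thumbscrew in rad from its seat: 0 = seated against a hard stop (wing along the grinder's x, nose towards the grinder's +x); grows anticlockwise seen from above (backing off), falls clockwise (tightening). It starts 0.8 to 2.4 rad off the seat. It turns stiffly (about 0.06 N m), stays where it is left and does not rise or sink as it turns.
- key_round_top (a point): Centre of the top of the spring key whose white cap is round, 24 mm across; 126 mm above the counter when up, 10 mm proud of its black 42 mm square surround; pressed straight down. Neighbouring keys are 52 mm apart; which key is in which place of the row varies.
- key_round (a joint): Travel of that round key in m: 0 up, 0.005 fully down. It starts to move at about 1.5 N, is fully down at 5 N and springs back up.
- key_square_top (a point): Centre of the top of the spring key whose white cap is square, 24 x 24 mm; 126 mm above the counter when up, 10 mm proud of its black 42 mm square surround; pressed straight down. Neighbouring keys are 52 mm apart; which key is in which place of the row varies.
- key_square (a joint): Travel of that square key in m: 0 up, 0.005 fully down. It starts to move at about 1.5 N, is fully down at 5 N and springs back up.
- key_bar_top (a point): Centre of the top of the spring key whose white cap is a narrow bar, 12 mm along the grinder's x by 34 mm along its y; 126 mm above the counter when up, 10 mm proud of its black 42 mm square surround; pressed straight down. Neighbouring keys are 52 mm apart; which key is in which place of the row varies.
- key_bar (a joint): Travel of that bar key in m: 0 up, 0.005 fully down. It starts to move at about 1.5 N, is fully down at 5 N and springs back up.
- hopper: Bystander, loose, to be left alone: bean hopper taken off the grinder: clear funnel-shaped vessel, 110 mm across, 100 mm tall, beside the grinder. Origin: centre of its underside.
- grounds_cup: Bystander, loose, to be left alone: steel cup, 64 mm across, 60 mm tall, beyond the grinder. Origin: centre of its underside.
- brush: Bystander, loose, to be left alone: cleaning brush, 105 x 14 mm, 12 mm tall, lying loose on the grinder's deck between the keys and the thumbscrew. Origin: centre of its underside.
- mug: Bystander, loose, to be left alone: white mug, 80 mm across, 90 mm tall. Origin: centre of its underside.
- tumbler: Bystander, loose, to be left alone: drinking glass, 68 mm across, 120 mm tall. Origin: centre of its underside.
- jar: Bystander, loose, to be left alone: amber jar, 70 mm across, 110 mm tall. Origin: centre of its underside.
- tin: Bystander, loose, to be left alone: yellow tin box, 90 x 70 mm, 157 mm tall. Origin: centre of its underside.

How it is judged:
By the outcome, as a careful person would: the job done as asked, in the order asked, and still so for the second after the job is handed in, while the arm keeps its last pose, push and grip.
It also fails if it takes over 58 s, if anything falls off the work surface, if the arm or the gripper's body presses on something with over 40 N, if the wrist force passes 120 N, or if a joint passes its speed limit or range.

## Working session

There is one attempt and no reset: what is moved stays moved. The work goes in short steps, Python scripts to look and compute and a shell command to move; the robot and the scene stay as the last step left them, time stands still between calls to the robot, and variables do not carry over. Pictures are saved under pics/ and viewed, at most 10 in all, crops included, and the job is handed in when it is done.

```bash
mkdir -p pics; ls
python3 - <<'E'
from bench import r, imaging
import cv2,numpy as np
s=r.get_state();print(s)
a=imaging.capture("top");b=imaging.capture("side")
cv2.imwrite("pics/top0.png",a);cv2.imwrite("pics/side0.png",b)
for n in("top","side"):
    m=imaging.camera_model(n);print(n,m)
E
```

```text
bench.py
inch.py
pics
{'time': 0.0, 'joints': array([ 1.02122649e+00,  2.59327326e-01,  1.53606600e+00,  4.81955139e-06,
        1.34801922e+00, -2.02796621e-01]), 'qvel': array([ 0.00055031, -0.00033551, -0.0002228 ,  0.00076168, -0.00055102,
        0.00016644]), 'effort': array([ 8.91066757e-04, -4.46032691e+01, -2.90570050e+01, -2.38120674e-04,
        1.13259655e-02, -7.33237982e-06]), 'tool_pos': array([0.18663817, 0.51684198, 0.24918996]), 'orientation': array([-3.13981099e+00, -3.71146997e-04,  2.79481804e+00]), 'wrist_force': array([ 0.37576206,  0.26395554, -0.31446614]), 'torque': array([ 0.03892979, -0.00455756, -0.06733831]), 'grasp_force': 0.0, 'gripper_width': 0.08532410585926498}
top {'K': array([[390.39512732,   0.        , 324.22724281],
       [  0.        , 390.39512732, 199.1496582 ],
       [  0.        ,   0.        ,   1.        ]]), 'view': array([[-0.00341775, -0.99986769, -0.0159038 , -0.07871491],
       [ 0.99091065, -0.00552502,  0.13440819, -0.57556885],
       [-0.13447828, -0.01529987,  0.99079842, -1.03787018],
       [ 0.        ,  0.        ,  0.        ,  1.        ]])}
side {'K': array([[417.01588207,   0.        , 315.72113401],
       [  0.        , 417.01588207, 192.32392744],
       [  0.        ,   0.        ,   1.        ]]), 'view': array([[ 6.49201808e-01, -7.60615291e-01,  1.17977896e-03,
        -4.60203626e-01],
       [ 5.77431686e-01,  4.93859005e-01,  6.50135318e-01,
        -3.80047924e-01],
       [-4.95085509e-01, -4.21387782e-01,  7.59817528e-01,
        -1.22941144e+00],
       [ 0.00000000e+00,  0.00000000e+00,  0.00000000e+00,
         1.00000000e+00]])}
```

View pics/top0.png

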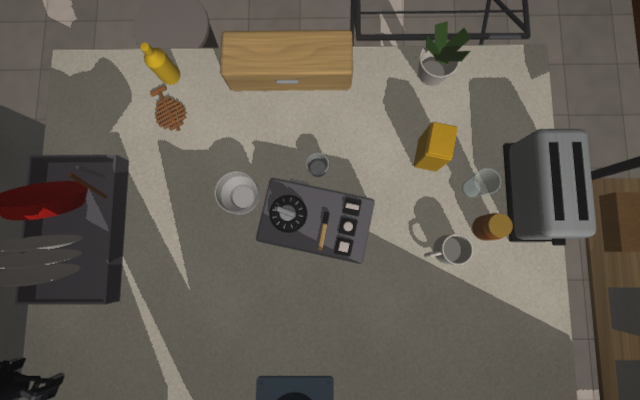

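View pics/side0.png

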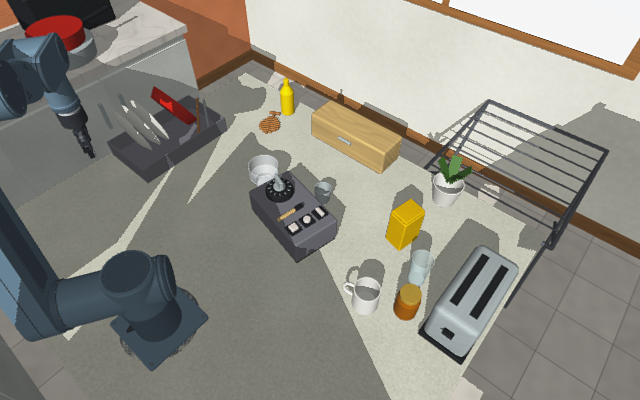

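The top view shows the grinder at about (315,220), with the keys at (352,206), (347,226) and (344,246) and the collar at (288,213). Grinder +y points left in the image and +x points up. I'll zoom in on both views.

```bash
cat > h.py <<'E'
import numpy as np,cv2
from bench import r, imaging
def ray(n,u,v,z,m=None):
    m=m or imaging.camera_model(n);V=m["view"];R=V[:3,:3];c=-R.T@V[:3,3]
    d=np.linalg.inv(m["K"])@[u,v,1];d=R.T@(d*[1,-1,-1])
    return c+d*(z-c[2])/d[2]
def px(n,p,m=None):
    m=m or imaging.camera_model(n);V=m["view"];q=V[:3,:3]@p+V[:3,3];q=q*[1,-1,-1];k=m["K"]@q;return k[:2]/k[2]
E
python3 - <<'E'
from h import *
a=cv2.imread("pics/top0.png");b=cv2.imread("pics/side0.png")
A=cv2.resize(a[170:270,250:383],None,fx=6,fy=6,interpolation=3)[:,:800]
B=cv2.resize(b[165:265,245:345],None,fx=6,fy=6,interpolation=3)
cv2.imwrite("pics/topc.png",A);cv2.imwrite("pics/sidec.png",B)
for n,im,x0,x1,y0,y1 in(("top",a,338,362,195,258),("side",b,285,330,203,237)):
    g=im[y0:y1,x0:x1].min(2)
    cs,_=cv2.findContours((g>130).astype(np.uint8),0,2)
    for c in cs:
        if cv2.contourArea(c)<15: continue
        q=(g>130)&(cv2.drawContours(np.zeros_like(g),[c],-1,1,-1)>0)
        v,u=np.nonzero(q);u=u.mean()+x0;v=v.mean()+y0
        rc=cv2.minAreaRect(c)
        print(n,round(u,1),round(v,1),q.sum(),np.round(rc[1],1),ray(n,u,v,.126).round(4))
E
```

```text
top 343.5 246.7 76 [8.7 8.5] [ 0.4437 -0.1302  0.126 ]
top 347.9 226.3 54 [7.1 7.8] [ 0.4945 -0.1416  0.126 ]
top 352.0 206.3 50 [12.4  3.7] [ 0.5446 -0.1526  0.126 ]
side 293.0 227.0 57 [7.2 8. ] [ 0.4435 -0.1333  0.126 ]
side 306.2 219.1 42 [6. 6.] [ 0.4933 -0.1442  0.126 ]
side 319.5 211.1 43 [9.9 4.2] [ 0.5448 -0.1556  0.126 ]
```

View pics/topc.png

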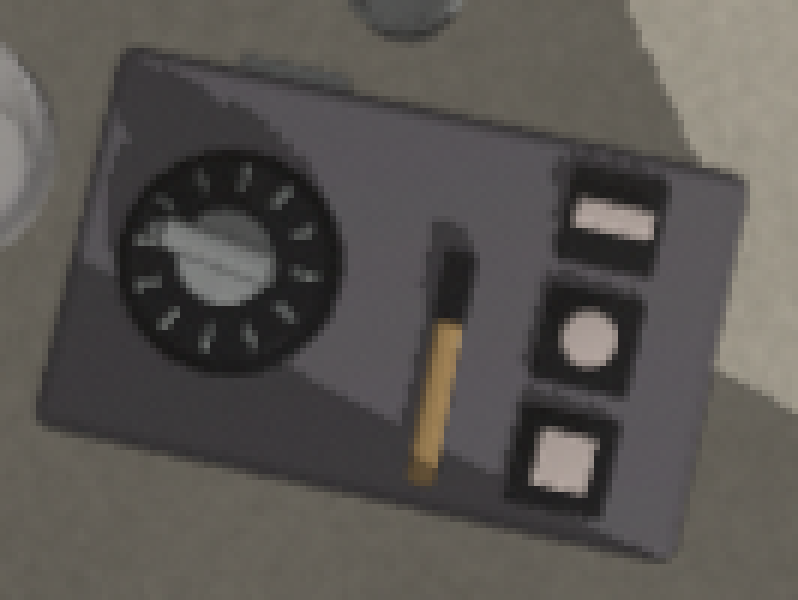

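View pics/sidec.png

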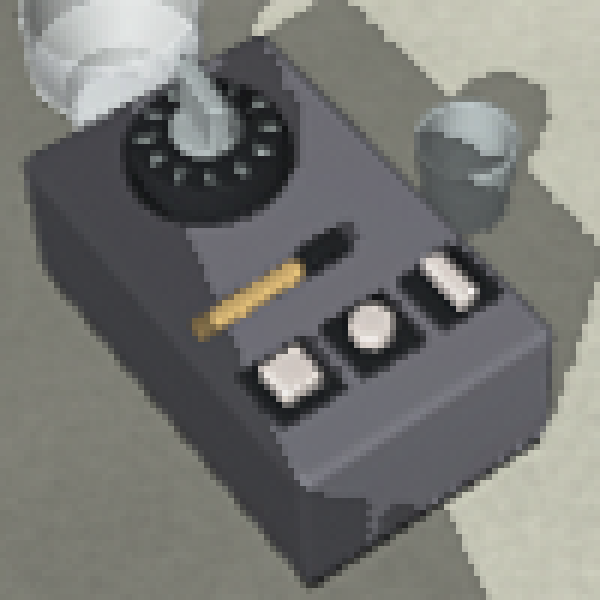

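The caps in the top crop are square (343.5,246.7), round (348,226) and bar (352,206). They're spaced 52 mm apart and the two views agree to 3 mm. The wing's nose points left, which puts it at about 1.5 rad. I'll move toward the round key and check the screw axis and wing.

```bash
cat >> h.py <<'E'
def go(p,yaw):
    s=r.get_state();y=s["orientation"][2];d=np.array(p)-s["tool_pos"];c,q=np.cos(y),np.sin(y)
    t=(y-yaw+np.pi)%(2*np.pi)-np.pi
    print("at",s["tool_pos"].round(4),round(y,3),"d",np.round([c*d[0]+q*d[1],q*d[0]-c*d[1],-d[2],t],4))
E
echo '{"x": [-0.513, -0.513, -0.513, -0.513, -0.513, -0.513, -0.513, -0.513], "y": [-0.516, -0.516, -0.516, -0.516, -0.516, -0.516, -0.516, -0.516], "z": [0, 0, 0, 0, 0, 0, 0, 0], "yaw": [1.443, 1.443, 1.443, 1.443, 1.443, 1.443, 1.443, 1.443], "aperture": [0, 0, 0, 0, 0, 0, 0, 0]}' | python3 inch.py 20
python3 - <<'E'
from h import *
go([.494,-.143,.165],1.352)
K=np.array([.494,-.1429]);u=np.array([.2168,.9762])
c=np.append(K+.155*u,.177);print("axis pred",c,px("top",c),px("side",c))
# wing ends in top (crop px /6 + offset) on z=.177
e1=ray("top",250+150/6,170+232/6,.177);e2=ray("top",250+275/6,170+272/6,.177);print(e1,e2,np.arctan2(*(e1-e2)[[1,0]]))
# collar: dark blob in top
a=cv2.imread("pics/top0.png");m=(a[185:240,265:312].max(2)<45).astype(np.uint8)
cs,_=cv2.findContours(m,0,2);k=max(cs,key=cv2.contourArea);(x,y),R=cv2.minEnclosingCircle(k);print(x+265,y+185,R,ray("top",x+265,y+185,.135))
E
```

```text
time: 1.1
tool_pos: [0.3983, 0.0621, 0.25]
orientation: [3.141, -0.0, 1.347]
wrist_force: [2.0, 0.2, -0.1]
gripper_width: -0.0
grasp_force: 0.0
at [0.3983 0.0621 0.25  ] 1.347 d [-0.1786  0.1389  0.085  -0.0054]
axis pred [0.527604 0.008411 0.177   ] [285.86302964 211.28356566] [277.72967351 178.87959536]
[0.5340339  0.03452941 0.177     ] [ 0.51776788 -0.01552406  0.177     ] 1.2565890388217127
287.7134838104248 213.37640380859375 18.911457061767578 [0.52672487 0.00853811 0.135     ]
```

```bash
echo '{"x": [-0.0595, -0.119, -0.179, -0.179, -0.179], "y": [0.0463, 0.0926, 0.139, 0.139, 0.139], "z": [0.02, 0.04, 0.07, 0.085, 0.085], "yaw": [0, 0, 0, 0, 0], "aperture": [0, 0, 0, 0, 0]}' | python3 inch.py
python3 - <<'E'
from h import *
s=r.get_state();print(s["wrist_force"])
a=imaging.capture("wrist");cv2.imwrite("pics/w1.png",a)
go([.494,-.143,.146],1.352)
for p in([.494,-.1429,.126],[.4436,-.1318,.126],[.5447,-.1541,.126]):print(px("wrist",np.array(p)))
E
```

```text
time: 1.72
tool_pos: [0.494, -0.1432, 0.1618]
orientation: [-3.136, -0.001, 1.348]
wrist_force: [-0.1, 0.2, -0.1]
gripper_width: 0.0004
grasp_force: 0.0
[-0.06979581  0.17979573 -0.09888666]
at [ 0.4938 -0.1416  0.1631] 1.349 d [-0.0013  0.0005  0.0171 -0.0028]
[321.09479606 235.80110618]
[237.94085462 236.02988484]
[405.01763048 235.61995806]
```

View pics/w1.png

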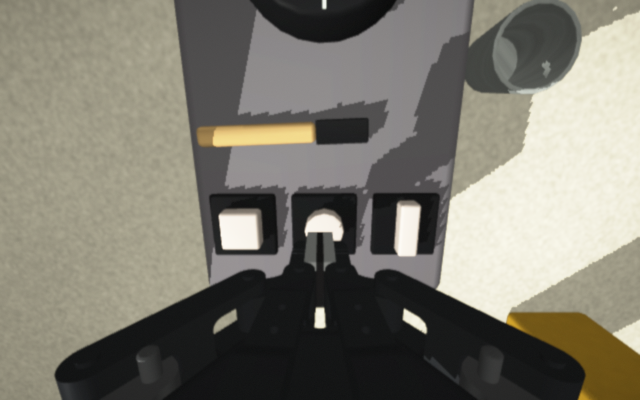

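The wrist view shows square (240,230), round (323,225) and bar (407,228), within a few mm of prediction, so I'll bias +2 mm along tool x and press round.

```bash
echo '{"x": [0.002, 0.002, 0.002, 0.002, 0.002, 0.002], "y": [0, 0, 0, 0, 0, 0], "z": [0.016, 0.019, 0.021, 0.023, 0.025, 0.025], "yaw": [0, 0, 0, 0, 0, 0], "aperture": [0, 0, 0, 0, 0, 0]}' | python3 inch.py
```

```text
time: 2.52
tool_pos: [0.4954, -0.1386, 0.1404]
orientation: [3.141, -0.001, 1.352]
wrist_force: [-0.2, 1.8, 3.8]
gripper_width: 0.0001
grasp_force: 2.2
```

```bash
echo '{"x": [0, 0, 0, 0], "y": [0, 0, 0, 0], "z": [0.002, 0.004, 0.004, 0.004], "yaw": [0, 0, 0, 0], "aperture": [0, 0, 0, 0]}' | python3 inch.py
```

```text
time: 3.02
tool_pos: [0.4955, -0.1388, 0.1393]
orientation: [3.139, 0.0, 1.352]
wrist_force: [-7.3, 6.8, 28.6]
gripper_width: -0.0
grasp_force: 14.2
```

Round is bottomed at 28 N. I'll lift, go to square and press in small steps.

```bash
echo '{"x": [0, 0, -0.002, -0.002, -0.002, -0.002, -0.002, -0.002], "y": [0, 0, -0.026, -0.053, -0.053, -0.053, -0.053, -0.053], "z": [-0.012, -0.025, -0.025, -0.025, -0.025, -0.012, -0.007, -0.005], "yaw": [0, 0, 0, 0, 0, 0, 0, 0], "aperture": [0, 0, 0, 0, 0, 0, 0, 0]}' | python3 inch.py
python3 - <<'E'
from h import *
go([.4440,-.130,.140],1.352)
E
echo '{"x": [0, 0, 0, 0, 0], "y": [0, 0, 0, 0, 0], "z": [0.002, 0.003, 0.004, 0.0045, 0.0045], "yaw": [0, 0, 0, 0, 0], "aperture": [0, 0, 0, 0, 0]}' | python3 inch.py
```

```text
time: 4.03
tool_pos: [0.4436, -0.1298, 0.1406]
orientation: [-3.142, 0.0, 1.352]
wrist_force: [-0.8, -0.8, 3.5]
gripper_width: 0.0001
grasp_force: 2.1
at [ 0.4436 -0.1298  0.1406] 1.352 d [-0.0001  0.0004  0.0006 -0.0001]
time: 4.65
tool_pos: [0.4437, -0.1299, 0.1393]
orientation: [3.139, 0.001, 1.352]
wrist_force: [-7.0, 2.7, 26.8]
gripper_width: 0.0001
grasp_force: 13.3
```

```bash
echo '{"x": [0, 0, 0, 0, 0, 0, 0, 0], "y": [0, 0, 0.052, 0.104, 0.104, 0.104, 0.104, 0.104], "z": [-0.012, -0.025, -0.025, -0.025, -0.025, -0.012, -0.007, -0.005], "yaw": [0, 0, 0, 0, 0, 0, 0, 0], "aperture": [0, 0, 0, 0, 0, 0, 0, 0]}' | python3 inch.py
python3 - <<'E'
from h import *
go([.5451,-.1523,.140],1.352)
E
echo '{"x": [0, 0, 0, 0, 0], "y": [0, 0, 0, 0, 0], "z": [0.002, 0.003, 0.004, 0.0045, 0.0045], "yaw": [0, 0, 0, 0, 0], "aperture": [0, 0, 0, 0, 0]}' | python3 inch.py
```

```text
time: 5.65
tool_pos: [0.5429, -0.1513, 0.1412]
orientation: [-3.139, -0.001, 1.352]
wrist_force: [-3.6, 2.0, 2.3]
gripper_width: 0.0
grasp_force: 1.9
at [ 0.5429 -0.1513  0.1412] 1.352 d [-0.0005  0.0023  0.0012 -0.0004]
time: 6.28
tool_pos: [0.5437, -0.1517, 0.1395]
orientation: [3.142, 0.0, 1.352]
wrist_force: [-9.0, 4.1, 18.8]
gripper_width: -0.0001
grasp_force: 9.3
```

```bash
echo '{"x": [0, 0, 0.05, 0.1, 0.1526, 0.1526, 0.1526], "y": [0, 0, -0.016, -0.034, -0.051, -0.051, -0.051], "z": [-0.04, -0.1, -0.1, -0.1, -0.1, -0.1, -0.1], "yaw": [0, 0, 0.05, 0.095, 0.095, 0.095, 0.095], "aperture": [0, 0.06, 0.06, 0.06, 0.06, 0.06, 0.06]}' | python3 inch.py
python3 - <<'E'
from h import *
a=imaging.capture("wrist");cv2.imwrite("pics/w2.png",a);b=imaging.capture("top");cv2.imwrite("pics/top2.png",b)
m=imaging.camera_model("wrist");c=np.array([.527,.0085,.177])
print(px("wrist",c,m),px("wrist",c+[.0071,.0219,0],m),px("wrist",c-[.0071,.0219,0],m));go([.527,.0085,.165],1.257)
E
```

```text
time: 7.15
tool_pos: [0.5282, 0.0078, 0.2372]
orientation: [3.14, 0.0, 1.258]
wrist_force: [0.0, -0.5, -0.5]
gripper_width: 0.0602
grasp_force: 0.0
[317.57702604 219.3839406 ] [317.45782551 187.14228344] [317.68897056 249.66297318]
at [0.5282 0.0068 0.237 ] 1.256 d [ 0.0012 -0.0017  0.072  -0.0014]
```

View pics/w2.png

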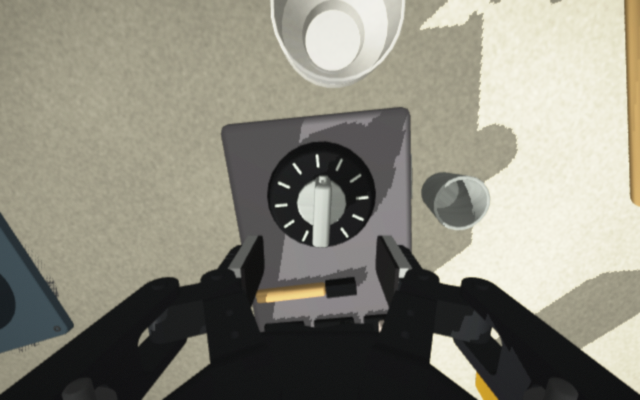

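The wing runs from (323,183) to (321,246) in the wrist view, midway between the fingers. I'll check the axis from the collar circle, centred near (321,194).

Run:
```python
from h import *
print(px("wrist",np.array([.527,.0085,.135])))
for p in((321.5,194,.135),(322,214.5,.177)):
    q=ray("wrist",*p);print(q);go([*q[:2],.165],1.24)
```

```text
[317.8765053  202.42223241]
[0.53214473 0.01450819 0.135     ]
at [0.5282 0.0068 0.237 ] 1.256 d [0.0085 0.0013 0.072  0.0156]
[0.53102791 0.01095447 0.177     ]
at [0.5282 0.0068 0.237 ] 1.256 d [0.0048 0.0014 0.072  0.0156]
```

```bash
echo '{"x": [0.003, 0.003, 0.003, 0.003, 0.003, 0.003, 0.003, 0.003], "y": [0.001, 0.001, 0.001, 0.001, 0.001, 0.001, 0.001, 0.001], "z": [0.03, 0.055, 0.07, 0.07, 0.07, 0.07, 0.07, 0.07], "yaw": [0.015, 0.015, 0.015, 0.015, 0.015, 0.015, 0.015, 0.015], "aperture": [0.05, 0.04, 0.04, 0.04, 0, 0, 0, 0]}' | python3 inch.py 40
python3 - <<'E'
from h import *
s=r.get_state();print(s["torque"],s["joints"].round(3))
E
```

```text
time: 8.25
tool_pos: [0.5305, 0.0102, 0.1681]
orientation: [3.139, 0.0, 1.242]
wrist_force: [-0.4, -2.2, 5.8]
gripper_width: 0.0111
grasp_force: 43.2
[-0.25509113  0.16417287  0.02048036] [-1.910e-01  2.930e-01  1.700e+00 -1.000e-03  1.146e+00  1.380e-01]
```

Gripped, with 11 mm opening at 43 N. Turning clockwise.

```bash
echo '{"x": [0, 0, 0, 0, 0, 0, 0, 0], "y": [0, 0, 0, 0, 0, 0, 0, 0], "z": [0, 0, 0, 0, 0, 0, 0, 0], "yaw": [0.17, 0.34, 0.51, 0.68, 0.85, 1.02, 1.2, 1.2], "aperture": [0, 0, 0, 0, 0, 0, 0, 0]}' | python3 inch.py
python3 - <<'E'
from h import *
s=r.get_state();print(s["torque"],s["tool_pos"],s["orientation"])
E
```

```text
time: 9.25
tool_pos: [0.5309, 0.0098, 0.1681]
orientation: [3.14, -0.003, 0.041]
wrist_force: [0.6, -4.3, 5.6]
gripper_width: 0.0114
grasp_force: 43.3
[-0.56834089  0.0166455  -0.09532137] [0.53086768 0.00976503 0.16814791] [ 3.13979282e+00 -2.90300900e-03  4.09651152e-02]
```

```bash
t(){ python3 - <<'E'
from h import *
s=r.get_state();print("TZ",s["torque"][2].round(3),"yaw",s["orientation"][2].round(4))
E
}
for k in 1; do echo '{"x": [0, 0, 0, 0], "y": [0, 0, 0, 0], "z": [0, 0, 0, 0], "yaw": [0.08, 0.16, 0.18, 0.18], "aperture": [0, 0, 0, 0]}' | python3 inch.py|grep -E 'orient|force'; t; echo '{"x": [0, 0, 0], "y": [0, 0, 0], "z": [0, 0, 0], "yaw": [0.04, 0.04, 0.04], "aperture": [0, 0, 0]}' | python3 inch.py|grep -E 'orient|force';t;  echo '{"x": [0, 0, 0], "y": [0, 0, 0], "z": [0, 0, 0], "yaw": [0.04, 0.04, 0.04], "aperture": [0, 0, 0]}' | python3 inch.py|grep -E 'orient|force';t; done
```

```text
orientation: [3.14, -0.003, -0.137]
wrist_force: [0.5, -2.9, 5.4]
grasp_force: 43.3
TZ -0.062 yaw -0.1371
orientation: [3.14, -0.003, -0.177]
wrist_force: [1.2, -2.8, 5.9]
grasp_force: 43.3
TZ -0.09 yaw -0.177
orientation: [3.14, -0.003, -0.216]
wrist_force: [1.3, -4.0, 6.1]
grasp_force: 43.3
TZ 0.065 yaw -0.2165
```

```bash
t(){ python3 - <<'E'
from h import *
s=r.get_state();print("TZ",s["torque"][2].round(3),"yaw",s["orientation"][2].round(4),"w",s["gripper_width"].round(4))
E
}
echo '{"x": [0, 0, 0], "y": [0, 0, 0], "z": [0, 0, 0], "yaw": [0.02, 0.02, 0.02], "aperture": [0, 0, 0]}' | python3 inch.py|grep -E 'force'; t; echo '{"x": [0, 0, 0], "y": [0, 0, 0], "z": [0, 0, 0], "yaw": [0.02, 0.02, 0.02], "aperture": [0, 0, 0]}' | python3 inch.py|grep -E 'force';t
```

```text
wrist_force: [1.6, -3.5, 5.5]
grasp_force: 44.8
wrist_force: [0.9, -4.6, 6.0]
grasp_force: 52.8Traceback (most recent call last):
  File "<stdin>", line 2, in <module>
AttributeError: 'float' object has no attribute 'round'
Traceback (most recent call last):
AttributeError: 'float' object has no attribute 'round'
```

```bash
cat > t.py <<'E'
from h import *
s=r.get_state();print("TZ",s["torque"].round(3),"yaw",s["orientation"][2].round(4),"w",round(s["gripper_width"],5),"g",s["grasp_force"],s["time"])
E
python3 t.py; echo '{"x": [0, 0, 0], "y": [0, 0, 0], "z": [0, 0, 0], "yaw": [0.02, 0.02, 0.02], "aperture": [0, 0, 0]}' | python3 inch.py|grep force;python3 t.py
```

```text
TZ [-0.672 -0.141  1.158] yaw -0.2539 w 0.01107 g 52.78674066066742 11.25
wrist_force: [0.5, -5.4, 6.2]
grasp_force: 63.0
TZ [-0.673 -0.144  1.597] yaw -0.273 w 0.01138 g 62.995217526331544 11.625
```

Seated: the torque climbs to 1.6 N m, and contact was near yaw −0.212. A quarter turn back means a final tool yaw of about 1.357.

```bash
echo '{"x": [0, 0, 0], "y": [0, 0, 0], "z": [0, 0, 0], "yaw": [-0.06, -0.06, -0.06], "aperture": [0, 0, 0]}' | python3 inch.py>/dev/null; python3 t.py
echo '{"x": [0, 0, 0, 0, 0, 0, 0, 0], "y": [0, 0, 0, 0, 0, 0, 0, 0], "z": [0, 0, 0, 0, 0, 0, 0, 0], "yaw": [-0.17, -0.34, -0.51, -0.68, -0.85, -1.02, -1.19, -1.36], "aperture": [0, 0, 0, 0, 0, 0, 0, 0]}' | python3 inch.py >/dev/null; echo '{"x": [0, 0, 0, 0], "y": [0, 0, 0, 0], "z": [0, 0, 0, 0], "yaw": [-0.15, -0.215, -0.215, -0.215], "aperture": [0, 0, 0, 0]}' | python3 inch.py; python3 t.py
python3 - <<'E'
from h import *
for n in("wrist","top"):cv2.imwrite(f"pics/{n}3.png",imaging.capture(n))
a=cv2.resize(cv2.imread("pics/wrist3.png")[100:350,160:480],None,fx=2.4,fy=2.4);cv2.imwrite("pics/w3c.png",a)
E
```

```text
TZ [-0.711 -0.117  0.109] yaw -0.2164 w 0.01103 g 43.25842559337616 12.0
time: 13.5
tool_pos: [0.5305, 0.0104, 0.1681]
orientation: [3.139, 0.0, 1.359]
wrist_force: [-0.9, -1.6, 6.8]
gripper_width: 0.0113
grasp_force: 43.5
TZ [-0.2    0.122  0.055] yaw 1.3585 w 0.01132 g 43.4792160987854 13.5
```

View pics/w3c.png

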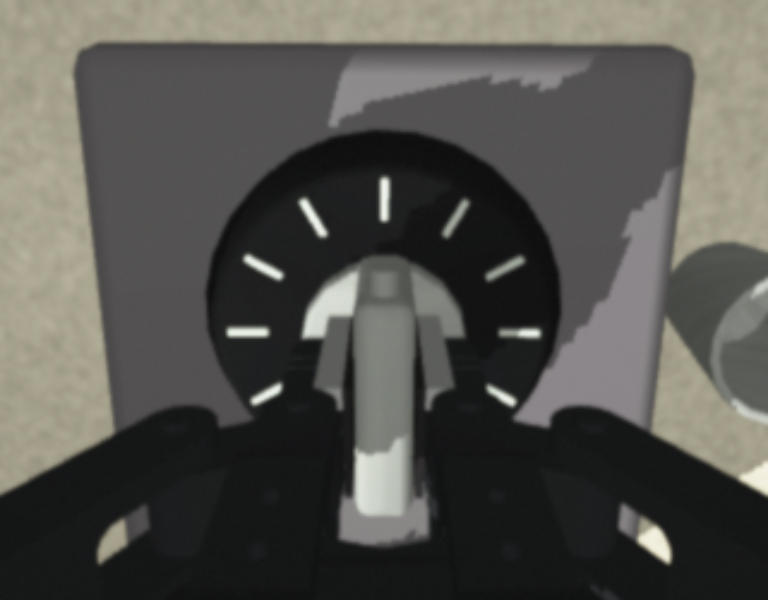

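The wing and its nose (385,285 in the crop) line up with the top tick at (385,198) and square to the grinder's edge, so it sits a quarter turn off the seat, still gripped.

```bash
python3 -c "
from bench import r, imaging
print(r.hand_in())"
```

```text
the job is handed in; nothing more can be done
None
```

I handed the job in at about 13.6 s: the round, square and bar keys were each pressed to the bottom in that order, then the thumbscrew was turned clockwise until it seated, backed off a quarter turn, and left gripped at about 43 N; I did not separately check that the grinder unlocked or that the loose items stayed put.

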